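Find each pot's own screw lid and close both pots

TASK

The two drawing-pin pots in the counter tray stand open and their two lids, which look alike but do not swap, lie on the counter. Find out by trying which lid belongs to which pot, and screw each one fully home on its own pot, level and let go. Leave the other stock on the counter where it is.

Things in the scene. Friction and masses are not known exactly. Their poses are not given: they have to be found in the camera images.
- lid_1: One of two outwardly identical orange plastic screw lids, 67 mm across, 25 mm high, about 35 g, lying mouth down on the counter; ribbed side, grip it across any diameter. Origin: centre of its underside (the skirt's lower edge), z up through the closed top. Inside are four lugs, of another shape in each lid. Which lid fits which pot changes from start to start; only trying tells.
- lid_2: The other lid, outwardly the same; it fits the other pot. On its OWN pot, set on level and centred within 1 mm at any turn, a lid lands with its underside 8 to 18.5 mm below the rim, sinks 6.7 mm per radian turned clockwise seen from above under a few newtons, turning easily, and after 0.5 to 2.1 rad is home against the rim, its underside 22 mm below it. It stays where it is left.
- mouth_left (a point): Centre of the rim plane of the open pot at the tray's +y end, 91.5 mm above the counter; z up, x and y along the tray. White pot bolted fast in the tray: body 76 mm across up to a shoulder 25 mm below the rim, then a neck 44 mm across at the rim with a right-hand four-start thread, 60 mm over its crests, from 6.5 mm below the rim down. Where it starts round the neck is not known.
- mouth_right (a point): The same for the open pot at the tray's -y end, 150 mm from mouth_left, with another thread. On the WRONG pot a lid either turns on and on 8 mm below the rim and never bites, or rides down and jams (about 0.3 Nm) at most 18.5 mm below it: then turn it back 0.4 rad and lift it off. The right lid may also catch on a thread's start: turn it back 0.4 rad and try once more before judging.
- tray: Fixed dark steel tray 130 mm (x) by 310 mm (y), 20 mm high, that carries the two pots on its centre line at y = +75 and -75 mm. Origin: centre of its underside.
- stapler: Bystander: black stapler 130 x 32 x 60 mm, origin at the centre of its underside. Leave alone.
- tape_roll: Bystander: roll of clear tape lying flat, 76 mm in diameter, 24 mm high, origin at the centre of its underside. Leave alone.
- glue_bottle: Bystander: white bottle 58 mm in diameter, 140 mm high, origin at the centre of its underside. Leave alone.
- pen_cup: Bystander: dark cup of pens, 76 mm in diameter, 165 mm high over the pens, origin at the centre of its underside. Leave alone.
- tape_dispenser: Bystander: black desk tape dispenser 62 x 150 x 80 mm, origin at the centre of its underside. Leave alone.
- notebooks: Bystander: stack of notebooks 107 x 150 x 36 mm, origin at the centre of its underside. Leave alone.
- clip_box: Bystander: cardboard box 105 x 68 x 32 mm, origin at the centre of its underside. Leave alone.

How it is judged:
By the outcome, as a careful person would: the job done as asked, in the order asked, and still so for the second after the job is handed in, with the robot touching nothing.
It also fails if it takes over 72 s, if anything falls off the work surface, if the arm or the gripper's body presses on something with over 40 N, if the wrist force passes 120 N, or if a joint passes its speed limit or range.

ROBOT

A 6-joint arm with a two-finger parallel gripper is mounted at the origin on the work surface. World frame = base frame: x ahead of the robot, y to its left, z up, the work surface at z = 0. Lengths are in m, angles in rad, forces in N, time in s.
With the tool pointing down it reaches from about 0.3 to 0.775 m from the base axis. Payload 14.6 kg.
Tool frame: the origin (TCP) lies between the finger pads; the fingertips stand ctrl.tip_extent ahead of it and the grasp point (between the pads) lies 3 mm ahead of it (ctrl.tip_extent is the distance from the TCP to the fingertips, in m); z points along the fingers, y is the line along which they close (so a half turn about z gives the same grasp; the last joint's range is limited). The gripper opens to 94 mm and grips with 3 to 60 N. Pads are 16 mm wide; open, the fingers measure 119 mm over their backs; the gripper's body (75 mm by 177 mm) begins 78 mm behind the grasp point.
Start: joints at [-1.221, 0.3, 1.521, -0, 1.321, -0.067], TCP at [0.223, -0.503, 0.227] pointing down, gripper open.
Joint ranges: [-3.03, 3.03], [-0.79, 2.21], [0.23, 2.52], [-1.04, 4.18], [0, 3.07], [-2.55, 2.55]. Speed limits (rad/s): [2.22, 2.22, 2.57, 3.14, 3.14, 3.14].

INTERFACE

Orientations are given as [roll, pitch, yaw] about the fixed x, y, z axes, in that order (R = Rz(yaw) Ry(pitch) Rx(roll)).
In Python, from station import ctrl gives the robot as it stands.
- The arm moves only by the tool shift_gripper, called after ">>>" as a command line: name --argument value ..., lists and objects as JSON in quotes. Schema: {"type":"object","properties":{"moves":{"type":"array","items":{"type":"array","items":{"type":"array","items":{"type":"number"},"minItems":6,"maxItems":6},"minItems":1,"maxItems":10},"minItems":1,"maxItems":1},"finger_gap":{"type":"number"},"squeeze":{"type":"number"},"only":{"type":"string"},"quiet":{"type":"boolean"},"lines":{"type":"string"}},"required":["moves"],"additionalProperties":false}. moves is a list that holds a single list of rows (three levels of brackets), with 1 to 10 rows, each of 6 numbers: dx, dy, dz in m, then a rotation vector rx, ry, rz in rad; each row shifts and turns the commanded pose from where the row before left it, along the tool's axes as they then stand; what a row does not reach is not made up. A row lasts 1/10 s, in which the tool goes at most 0.05 m and 0.15 rad, less where a joint would pass 70% of its speed; a pose out of reach is approached as far as the arm can. finger_gap is the finger opening in m, set as the call begins (left out keeps the last). The fingers move at their own pace and stop on an object; squeeze is the grip in N (left out, the last holds). Time passes only in rows, so rows that do not move let the fingers close. The tool returns the time, the measured TCP pose, the force, the opening and the grip force at its end. only (a regular expression) keeps the lines of the reply that match it, lines (a string "A,B") keeps lines A to B, and quiet returns only ok. Input that does not fit is refused with a message, and nothing moves.
- ctrl.get_obs(): the state, without advancing time (a new reading comes with each control period).
- ctrl.camera(name): name is "scene" or "top" or "wrist"; returns a dict with "pixels" (400x640x3 uint8, blue, green, red), "fx", "fy", "cx", "cy" (pixels), "extrinsics" (4x4, takes a point from camera to world coordinates). Camera axes: x right, y up, looking along -z (the intrinsics and any distortion apply to the point x, -y, -z); pixel columns grow to the right and rows downward; lengths in m; the calibration is good to about 2 mm. The wrist camera is an equidistant fisheye: a pixel r from the principal point sees the ray r / f radians off the axis. A picture is of the moment at which its call begins. There is no depth.
- ctrl.hand_in(): hands the job in; it is judged then, once.
The state is a dict: "time_s": time; "qpos": joint angles; "joint_vel": joint speeds; "tau": joint torques, N m; "ee_pos": TCP position; "eef_rot": TCP orientation; "force": force on the tool from outside, world axes, zero at the start; "moment": the same for the moment, N m; "grip_width": finger opening in m; "grip_force": force on a finger pad.
Only numpy, scipy, OpenCV 4.12 (cv2) and the standard library are available. Lean on these libraries where they do the work, as an engineer would, in place of code of your own. Each camera call takes 0.05 s, during which the arm holds its last target. There are 200 camera calls.

## Working session

There is one attempt and no reset: what is moved stays moved. The work goes in short steps, Python scripts to look and compute and a tool call to move; the robot and the scene stay as the last step left them, time stands still between calls to the robot, and variables do not carry over. Pictures are saved under pics/ and viewed, at most 10 in all, crops included, and the job is handed in when it is done.

```bash
ls; mkdir -p pics
```

Run:
```python
from station import ctrl
import cv2,numpy as np
print(ctrl.tip_extent)
ims=[]
for n in("top","scene"):
    c=ctrl.camera(n); cv2.imwrite(f"pics/{n}0.png",c["pixels"]); np.savez(f"pics/{n}0.npz",**c)
    print(n,c["fx"],c["fy"],c["cx"],c["cy"],np.round(c["extrinsics"],4).tolist(), [k for k in c])
o=ctrl.get_obs();print(o)
```

```text
pics
station.py
0.022
top 366.0424897104917 366.0424897104917 323.3611674264177 195.17124954331305 [[0.0106, 0.9983, -0.0575, 0.5095], [-0.9999, 0.0099, -0.0124, -0.0015], [-0.0118, 0.0576, 0.9983, 1.1977], [0.0, 0.0, 0.0, 1.0]] ['pixels', 'fx', 'fy', 'cx', 'cy', 'extrinsics']
scene 379.9620606526307 379.9620606526307 312.6828459739102 199.261491038587 [[-0.6583, -0.6618, 0.3587, 0.9645], [0.7526, -0.5707, 0.3284, 0.3689], [-0.0126, 0.4862, 0.8738, 1.019], [0.0, 0.0, 0.0, 1.0]] ['pixels', 'fx', 'fy', 'cx', 'cy', 'extrinsics']
{'time_s': 0.1, 'qpos': array([-1.22062192e+00,  3.00403068e-01,  1.52154473e+00, -9.33173417e-07,
        1.32067875e+00, -6.66167177e-02]), 'joint_vel': array([-1.20007022e-05, -1.37856718e-03, -1.61482766e-03, -5.40908396e-04,
       -1.77772336e-03,  7.29162353e-04]), 'tau': array([ 2.21737464e-03, -5.32644582e+01, -3.53281903e+01,  7.10275839e-02,
        2.35299126e-02, -6.33047534e-05]), 'ee_pos': array([ 0.22256923, -0.50271542,  0.22693901]), 'eef_rot': array([-3.14056100e+00, -6.79215111e-05,  4.16791323e-01]), 'force': array([-0.00627136, -0.02857547, -0.65032176]), 'moment': array([-0.07978256,  0.00423669, -0.04129206]), 'grip_force': 0.0, 'grip_width': 0.0938533636534021}
```

View pics/top0.png

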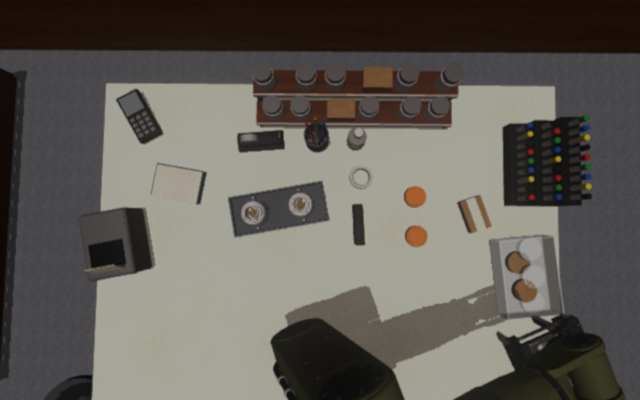

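View pics/scene0.png

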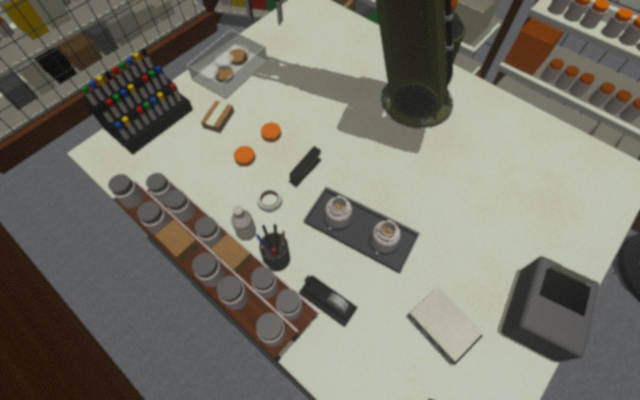

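The top view shows the lids at about (415,197) and (416,236), and the open pots in the tray at (253,213) and (300,204). The scene view shows lids at (271,131) and (245,155), and pots at (338,208) and (386,236).

Create h.py:
```python
import numpy as np,cv2
from station import ctrl
def ray(c,u,v,fish=False):
    x=(u-c["cx"])/c["fx"]; y=(v-c["cy"])/c["fy"]
    if fish:
        r=np.hypot(x,y); s=np.sin(r)/max(r,1e-9); d=np.array([x*s,-y*s,-np.cos(r)])
    else: d=np.array([x,-y,-1.])
    E=np.asarray(c["extrinsics"]); d=E[:3,:3]@d
    return E[:3,3],d/np.linalg.norm(d)
def onplane(c,u,v,z,fish=False):
    o,d=ray(c,u,v,fish); return o+d*(z-o[2])/d[2]
def orange(px):
    h=cv2.cvtColor(px,cv2.COLOR_BGR2HSV)
    return cv2.inRange(h,(4,150,90),(20,255,255))
def contours(m,amin):
    cs,_=cv2.findContours(m,cv2.RETR_EXTERNAL,cv2.CHAIN_APPROX_NONE)
    return [k for k in cs if cv2.contourArea(k)>amin]
```

Run:
```python
from h import *
for n in("top","scene"):
    c=dict(np.load(f"pics/{n}0.npz"))
    for k in contours(orange(c["pixels"]),150):
        # silhouette mid-height approx
        p=np.array([onplane(c,*q[0],0.025) for q in k]);
        (x,y),r=cv2.minEnclosingCircle(p[:,:2].astype(np.float32)); print(n,"lid",x,y,r,cv2.minEnclosingCircle(k))
c=dict(np.load("pics/top0.npz"))
g=cv2.cvtColor(c["pixels"],cv2.COLOR_BGR2GRAY)
roi=np.zeros_like(g);roi[175:242,222:335]=255
ks=contours(cv2.bitwise_and(cv2.inRange(g,0,110),roi),1500)
for k in ks:
    p=np.array([onplane(c,*q[0],0.02)[:2] for q in k],np.float32); print("tray",cv2.minAreaRect(p))
for u,v in((253,213),(300,204)): print("rim",onplane(c,u,v,.0915))
for u,v in((358,224),(360,177),(316,135),(357,138)): print(onplane(c,u,v,.03))
s=c["pixels"][180:240,225:330]
s2=dict(np.load("pics/scene0.npz"))["pixels"][180:265,310:415]
a=cv2.resize(s,None,fx=5,fy=5,interpolation=2);b=cv2.resize(s2,None,fx=3.5,fy=3.5,interpolation=2)
im=np.zeros((600,800,3),np.uint8);im[:300,:525]=a;im[300:300+b.shape[0],:b.shape[1]]=b
cv2.imwrite("pics/crop.png",im)
```

```text
top lid 0.45003193616867065 -0.2825199067592621 0.03277810290455818 ((415.8688049316406, 236.12411499023438), 10.351572036743164)
top lid 0.5772518515586853 -0.27914780378341675 0.03260831907391548 ((414.7295227050781, 196.12295532226562), 10.1460599899292)
scene lid 0.5812591314315796 -0.2802741229534149 0.03587035834789276 ((244.0, 155.0), 9.486932754516602)
scene lid 0.45344972610473633 -0.28150442242622375 0.03628334030508995 ((270.51629638671875, 131.13043212890625), 9.073531150817871)
scene lid -0.5010541081428528 0.18399770557880402 0.15930487215518951 ((534.0, 46.5), 31.531829833984375)
tray ((0.5327904224395752, 0.1583605706691742), (0.13090702891349792, 0.3112746477127075), 10.588946342468262)
rim [0.51705456 0.22460496 0.0915    ]
rim [0.54574249 0.08267487 0.0915    ]
[ 0.48607528 -0.09799871  0.03      ]
[ 0.63616094 -0.10362112  0.03      ]
[0.77098891 0.03886125 0.03      ]
[ 0.76226657 -0.09335862  0.03      ]
```

View pics/crop.png

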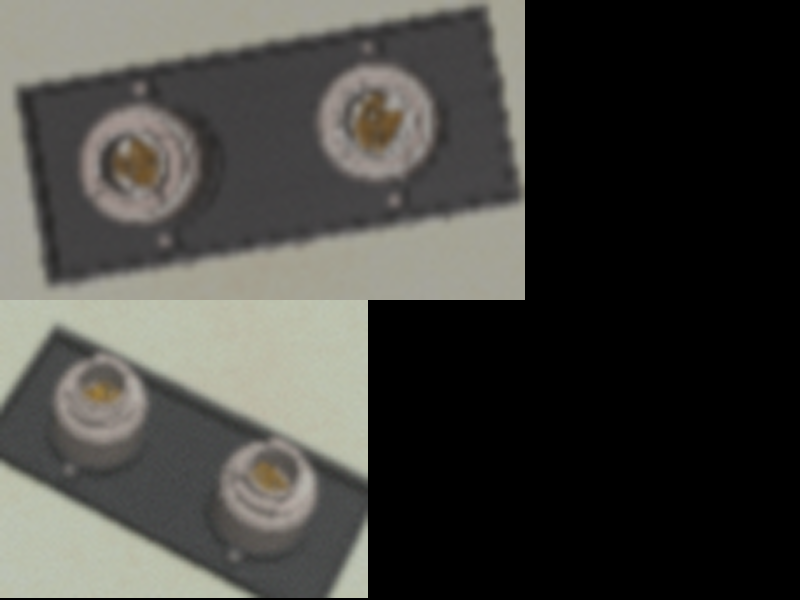

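The crop shows the left pot at about (253,213) and the right at (300,204). The tray's yaw is about 0.185 rad. I'll move over the nearer lid and look with the wrist camera.

Add to h.py:
```python
def to(x,y,z,yaw=None):
    """tool-axis shift from the present pose (translate first), then turn rz"""
    o=ctrl.get_obs(); p=o["ee_pos"]; w=o["eef_rot"][2]; d=np.array([x,y,z])-p
    rz=0 if yaw is None else -((yaw-w+np.pi)%(2*np.pi)-np.pi)
    print("tool d",np.round([d[0]*np.cos(w)+d[1]*np.sin(w),d[0]*np.sin(w)-d[1]*np.cos(w),-d[2]],4),"rz",round(rz,3))
def st():
    o=ctrl.get_obs(); print({k:np.round(v,4).tolist() for k,v in o.items() if k in("time_s","qpos","ee_pos","eef_rot","force","moment","grip_width","grip_force")})
```

```text
(no output)
```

>>> shift_gripper --moves '[[[0.0373, -0.0137, 0.0096, 0, 0, 0], [0.0373, -0.0137, 0.0096, 0, 0, 0], [0.0373, -0.0137, 0.0096, 0, 0, 0], [0.0373, -0.0137, 0.0096, 0, 0, 0], [0.0373, -0.0137, 0.0096, 0, 0, 0], [0.0373, -0.0137, 0.0096, 0, 0, 0], [0.0373, -0.0137, 0.0096, 0, 0, 0], [0.0373, -0.0137, 0.0096, 0, 0, 0], [0, 0, 0, 0, 0, 0]]]' --finger_gap 0.094

```text
time_s: 1.0
ee_pos: [0.4529, -0.2787, 0.1491]
eef_rot: [-3.139, 0.001, 0.421]
force: [-1.3, -0.8, 0.3]
grip_width: 0.0941
grip_force: 0.0
```

Run:
```python
from h import *
st(); c=ctrl.camera("wrist"); print(c["fx"],c["cx"],c["cy"],np.round(c["extrinsics"],4).tolist())
cv2.imwrite("pics/w1.png",c["pixels"]); np.savez("pics/w1.npz",**c)
for k in contours(orange(c["pixels"]),400):
    p=np.array([onplane(c,*q[0],0.025,True)[:2] for q in k],np.float32); print(cv2.minEnclosingCircle(p),cv2.contourArea(k),cv2.boundingRect(k))
```

```text
{'time_s': 1.0, 'qpos': [-0.6207, 0.3394, 1.6606, 0.0005, 1.1439, 0.5291], 'ee_pos': [0.4529, -0.2787, 0.1491], 'eef_rot': [-3.1393, 0.0008, 0.4207], 'force': [-1.3154, -0.7875, 0.3223], 'moment': [0.0281, 0.0073, 0.0619], 'grip_force': 0.0, 'grip_width': 0.0941}
309.70691628693146 322.8258057146607 191.7808988030033 [[0.4075, 0.8861, 0.2207, 0.5163], [-0.9132, 0.3962, 0.0954, -0.2506], [-0.0029, -0.2404, 0.9707, 0.3055], [0.0, 0.0, 0.0, 1.0]]
((0.45116111636161804, -0.28452274203300476), 0.03437485545873642) 3723.0 (293, 160, 71, 70)
((0.5743638277053833, -0.28092703223228455), 0.03390325978398323) 3866.0 (345, 39, 72, 70)
```

View pics/w1.png

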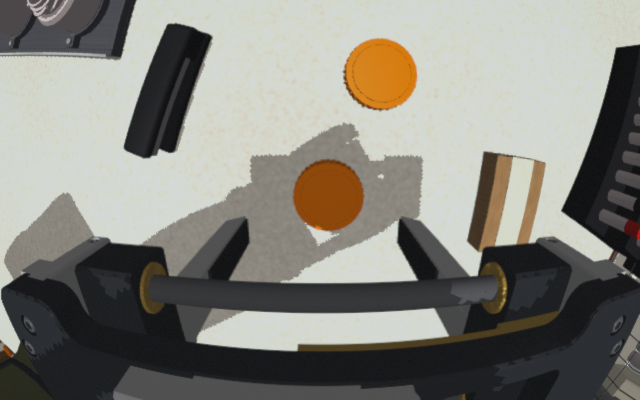

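The lid under the gripper is at about (328,195) and the other at (381,74), both unobstructed. I'll descend and do a centring squeeze.

>>> shift_gripper --moves '[[[-0.0037, 0.0036, 0, 0, 0, 0], [0, 0, 0.04, 0, 0, 0], [0, 0, 0.04, 0, 0, 0], [0, 0, 0.03, 0, 0, 0], [0, 0, 0.013, 0, 0, 0], [0, 0, 0, 0, 0, 0]]]'

```text
time_s: 1.65
ee_pos: [0.4482, -0.2873, 0.0268]
eef_rot: [-3.14, 0.001, 0.415]
force: [-0.4, 0.2, 0.2]
grip_width: 0.0939
grip_force: 0.0
```

>>> shift_gripper --moves '[[[0, 0, 0, 0, 0, 0], [0, 0, 0, 0, 0, 0], [0, 0, 0, 0, 0, 0], [0, 0, 0, 0, 0, 0], [0, 0, 0, 0, 0, 0]]]' --finger_gap 0.05 --squeeze 5

```text
time_s: 2.15
ee_pos: [0.4496, -0.2869, 0.0285]
eef_rot: [3.14, -0.001, 0.417]
force: [-1.3, 0.7, 7.5]
grip_width: 0.0673
grip_force: 5.0
```

>>> shift_gripper --moves '[[[0, 0, -0.003, 0, 0, 0], [0, 0, 0, 0, 0, -0.07], [0, 0, 0, 0, 0, -0.15], [0, 0, 0, 0, 0, -0.15], [0, 0, 0, 0, 0, -0.15], [0, 0, 0, 0, 0, -0.15], [0, 0, 0, 0, 0, -0.15], [0, 0, 0, 0, 0, -0.15], [0, 0, 0, 0, 0, -0.15], [0, 0, 0, 0, 0, -0.15]]]' --finger_gap 0.085

```text
time_s: 3.15
ee_pos: [0.4492, -0.2866, 0.0308]
eef_rot: [-3.142, -0.0, 1.693]
force: [0.0, 0.5, -0.3]
grip_width: 0.0851
grip_force: 0.0
```

>>> shift_gripper --moves '[[[0, 0, 0, 0, 0, -0.15], [0, 0, 0, 0, 0, -0.15], [0, 0, 0, 0, 0, 0], [0, 0, 0, 0, 0, 0]]]'

```text
time_s: 3.55
ee_pos: [0.4492, -0.2866, 0.0308]
eef_rot: [3.142, 0.0, 1.982]
force: [-0.8, -0.2, 0.3]
grip_width: 0.0848
grip_force: 0.0
```

>>> shift_gripper --moves '[[[0, 0, 0, 0, 0, 0], [0, 0, 0, 0, 0, 0], [0, 0, 0, 0, 0, 0], [0, 0, 0, 0, 0, 0]]]' --finger_gap 0.05 --squeeze 20

```text
time_s: 3.95
ee_pos: [0.4492, -0.2867, 0.0307]
eef_rot: [3.142, -0.0, 1.986]
force: [0.5, 1.0, -0.2]
grip_width: 0.0674
grip_force: 20.0
```

>>> shift_gripper --moves '[[[0, 0, -0.046, 0, 0, 0], [0, 0, -0.047, 0, 0, 0], [0, 0, -0.047, 0, 0, 0]]]'

```text
time_s: 4.25
ee_pos: [0.4489, -0.2864, 0.1723]
eef_rot: [-3.141, -0.001, 1.986]
force: [0.2, 0.1, -0.7]
grip_width: 0.0669
grip_force: 20.0
```

>>> shift_gripper --moves '[[[0.0356, 0.033, 0, 0, 0, 0], [0.0356, 0.033, 0, 0, 0, 0], [0.0356, 0.033, 0, 0, 0, 0], [0.0356, 0.033, 0, 0, 0, 0], [0.0356, 0.033, 0, 0, 0, 0], [0.0356, 0.033, 0, 0, 0, 0], [0.0356, 0.033, 0, 0, 0, 0], [0.0356, 0.033, 0, 0, 0, 0], [0.0356, 0.033, 0, 0, 0, 0], [0.0356, 0.033, 0, 0, 0, 0]]]'

```text
time_s: 5.25
ee_pos: [0.6074, 0.1744, 0.1706]
eef_rot: [-3.142, 0.0, 1.986]
force: [0.7, -0.7, -0.1]
grip_width: 0.0671
grip_force: 20.0
```

>>> shift_gripper --moves '[[[0, 0, 0, 0, 0, -0.15], [0, 0, 0, 0, 0, -0.15], [0, 0, 0, 0, 0, -0.15], [0, 0, 0, 0, 0, -0.15], [0, 0, 0, 0, 0, -0.15], [0, 0, 0, 0, 0, -0.15], [0, 0, 0, 0, 0, -0.15], [0, 0, 0, 0, 0, -0.15], [0, 0, 0, 0, 0, -0.144], [0, 0, 0, 0, 0, 0]]]'

```text
time_s: 6.25
ee_pos: [0.6071, 0.1723, 0.1705]
eef_rot: [3.142, -0.0, -2.95]
force: [0.1, 0.2, -0.4]
grip_width: 0.0668
grip_force: 20.0
```

Run:
```python
from h import *
st(); c=ctrl.camera("wrist"); cv2.imwrite("pics/w2.png",c["pixels"]); np.savez("pics/w2.npz",**c); print(np.round(c["extrinsics"],4).tolist())
```

```text
{'time_s': 6.25, 'qpos': [0.2185, 0.5276, 1.3366, 0.0, 1.2777, -1.5435], 'ee_pos': [0.6071, 0.1723, 0.1705], 'eef_rot': [3.1416, -0.0003, -2.9504], 'force': [0.0959, 0.1702, -0.4191], 'moment': [0.1123, -0.1379, -0.0074], 'grip_force': 19.9986, 'grip_width': 0.0668}
[[-0.1892, -0.9534, -0.2351, 0.5391], [0.9819, -0.1835, -0.0459, 0.1592], [0.0006, -0.2395, 0.9709, 0.3269], [0.0, 0.0, 0.0, 1.0]]
```

View pics/w2.png

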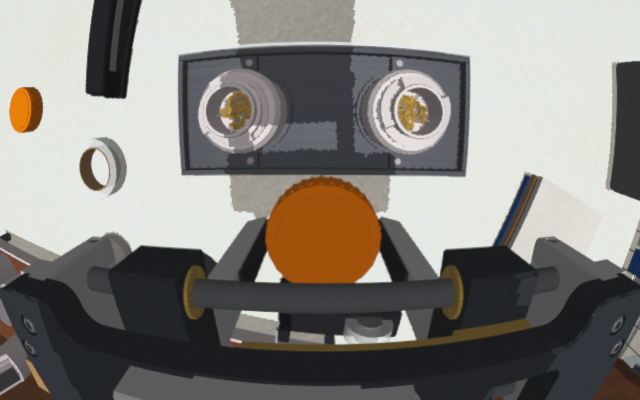

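The right pot's rim is near (227,110), the left's near (411,110), and the held lid's top near (323,238). I'll zoom in on the rims.

Run:
```python
from h import *
c=dict(np.load("pics/w2.npz"));im=c["pixels"]
a=cv2.resize(im[62:160,188:288],None,fx=4,fy=4,interpolation=2);b=cv2.resize(im[62:160,355:455],None,fx=4,fy=4,interpolation=2)
cv2.imwrite("pics/crop2.png",np.hstack([a,b]))
k=max(contours(orange(im)[:,250:400],1000),key=cv2.contourArea)+[250,0]
p=np.array([onplane(c,*q[0],0.165,True)[:2] for q in k],np.float32)
print("lid",cv2.minEnclosingCircle(p),cv2.fitEllipse(p))
```

```text
lid ((0.6043457984924316, 0.17136242985725403), 0.03492421656847) ((0.6035564541816711, 0.17168603837490082), (0.06546729803085327, 0.06596842408180237), 79.93540954589844)
```

View pics/crop2.png

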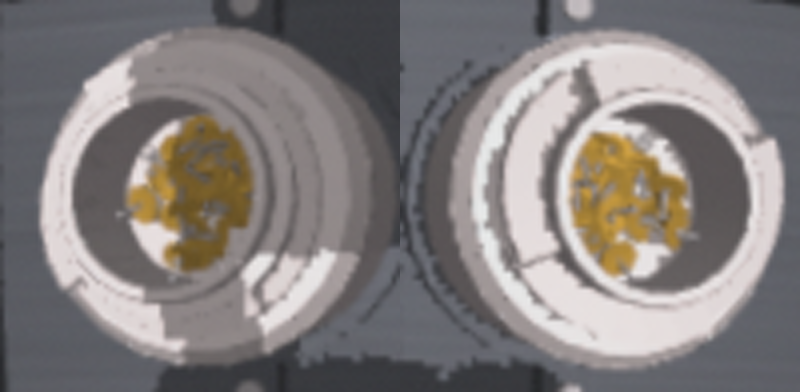

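Run:
```python
from h import *
c=dict(np.load("pics/w2.npz"));im=c["pixels"]
def circ(pts,ox):
    p=np.array([onplane(c,ox+x/4,62+y/4,.0915,True)[:2] for x,y in pts])
    A=np.c_[2*p,np.ones(len(p))]; s=np.linalg.lstsq(A,(p**2).sum(1),rcond=None)[0]
    return s[:2],np.sqrt(s[2]+s[:2]@s[:2])
R=circ([(72,195),(255,195),(163,97),(163,293)],188); L=circ([(165,195),(352,195),(258,97),(258,295)],355)
print(R,L,np.linalg.norm(R[0]-L[0]),(R[0]+L[0])/2,np.arctan2(*(-(L[0]-R[0])*[1,-1])))
# lid: circle through the top disc's near half (free of the ribbed side)
k=max(contours(orange(im)[:,250:400],1000),key=cv2.contourArea)[:,0]+[250,0]
k=k[k[:,1]>225]; k=k[k[:,1]<285]
p=np.array([onplane(c,*q,0.165,True)[:2] for q in k]); s=np.linalg.lstsq(np.c_[2*p,np.ones(len(p))],(p**2).sum(1),rcond=None)[0]
print("lid",s[:2],np.sqrt(s[2]+s[:2]@s[:2]))
```

```text
(array([0.54640302, 0.08622593]), np.float64(0.019069535157571572)) (array([0.5183217 , 0.23240179]), np.float64(0.019461162818086877)) 0.14884872964826998 [0.53236236 0.15931386] 0.18979419799342664
lid [0.60339587 0.17162835] 0.03299880778114329
```

>>> shift_gripper --moves '[[[0.05, 0, 0, 0, 0, 0], [0.05, 0, 0, 0, 0, 0], [0.05, 0, 0, 0, 0, 0], [0, 0, 0, 0, 0, 0.15], [0, 0, 0, 0, 0, 0.15], [0, 0, 0, 0, 0, 0.15], [0, 0, 0, 0, 0, 0.15], [0, 0, 0, 0, 0, 0.15], [0, 0, 0, 0, 0, 0.15], [0, 0, 0, 0, 0, 0.15]]]' --lines "1,3"

```text
time_s: 7.3
ee_pos: [0.4599, 0.1441, 0.1707]
eef_rot: [3.142, 0.0, 2.269]
```

>>> shift_gripper --moves '[[[0, 0, 0, 0, 0, 0.15], [0, 0, 0, 0, 0, 0.15], [0, 0, 0, 0, 0, 0.15], [0, 0, 0, 0, 0, 0.15], [0, 0, 0, 0, 0, 0.15], [0, 0, 0, 0, 0, 0.15], [0, 0, 0, 0, 0, 0.15], [0, 0, 0, 0, 0, 0.15], [0, 0, 0, 0, 0, 0.15], [0, 0, 0, 0, 0, 0.15]]]' --lines "1,3"

```text
time_s: 8.3
ee_pos: [0.4599, 0.1441, 0.1707]
eef_rot: [3.142, -0.0, 0.769]
```

>>> shift_gripper --moves '[[[0, 0, 0, 0, 0, 0.15], [0, 0, 0, 0, 0, 0.15], [0, 0, 0, 0, 0, 0.15], [0, 0, 0, 0, 0, 0.14], [0, 0, 0, 0, 0, 0]]]'

```text
time_s: 8.8
ee_pos: [0.4599, 0.1441, 0.1707]
eef_rot: [-3.142, -0.0, 0.184]
force: [-0.4, 0.4, -0.8]
grip_width: 0.067
grip_force: 20.0
```

Run:
```python
from h import *
st(); c=ctrl.camera("wrist"); cv2.imwrite("pics/w3.png",c["pixels"]); np.savez("pics/w3.npz",**c)
im=c["pixels"]
k=max(contours(orange(im)[:,250:400],1000),key=cv2.contourArea)[:,0]+[250,0]
k=k[k[:,1]>225]; k=k[k[:,1]<285]
p=np.array([onplane(c,*q,0.165,True)[:2] for q in k]); s=np.linalg.lstsq(np.c_[2*p,np.ones(len(p))],(p**2).sum(1),rcond=None)[0]
print("lid",s[:2],np.sqrt(s[2]+s[:2]@s[:2]))
a=cv2.resize(im[62:160,183:283],None,fx=4,fy=4,interpolation=2);b=cv2.resize(im[62:160,360:460],None,fx=4,fy=4,interpolation=2)
cv2.imwrite("pics/crop3.png",np.hstack([a,b]))
```

```text
{'time_s': 8.8, 'qpos': [0.2277, 0.2066, 1.7771, 0.0, 1.1578, 1.6141], 'ee_pos': [0.4599, 0.1441, 0.1707], 'eef_rot': [-3.1416, -0.0001, 0.1843], 'force': [-0.3516, 0.3922, -0.8165], 'moment': [0.0199, 0.0558, -0.0165], 'grip_force': 20.0012, 'grip_width': 0.067}
lid [0.46348507 0.14493166] 0.03311887711438452
```

View pics/crop3.png

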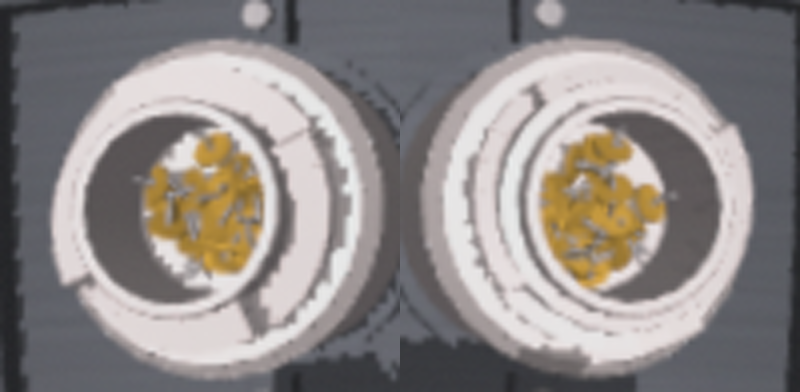

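The rims are centred at about crop (174,207) for the left pot and (230,207) for the right one.

Run:
```python
from h import *
def circ(c,pts,ox):
    p=np.array([onplane(c,ox+x/4,62+y/4,.0915,True)[:2] for x,y in pts])
    s=np.linalg.lstsq(np.c_[2*p,np.ones(len(p))],(p**2).sum(1),rcond=None)[0]
    return s[:2]
c=dict(np.load("pics/w2.npz"))
R2=circ(c,[(72,195),(255,195),(163,97),(163,293)],188); L2=circ(c,[(165,195),(352,195),(258,97),(258,295)],355)
c=dict(np.load("pics/w3.npz"))
L3=circ(c,[(83,207),(265,207),(174,112),(174,303)],183); R3=circ(c,[(137,207),(322,207),(230,110),(230,303)],360)
print(L2,L3,R2,R3); L=(L2+L3)/2;R=(R2+R3)/2
print(L,R,np.linalg.norm(L-R)); m=(L+R)/2; d=(L-R)/np.linalg.norm(L-R)*.075; print("best",m+d,m-d,"yaw",np.arctan2(-d[0],d[1]))
to(*(m-d),.175); to(*(m+d),.175)
```

```text
[0.5183217  0.23240179] [0.51826206 0.23185431] [0.54640302 0.08622593] [0.54557715 0.08522452]
[0.51829188 0.23212805] [0.54599009 0.08572522] 0.14899992899919157
best [0.51819892 0.23261937] [0.54608304 0.0852339 ] yaw 0.18698174632641906
tool d [ 0.0735  0.0741 -0.0043] rz 0
tool d [ 0.074  -0.0759 -0.0043] rz 0
```

Run:
```python
from h import *
from scipy.optimize import least_squares
for n,T,w in(("w2",(.6071,.1723),-2.9504),("w3",(.4599,.1441),.1843)):
    c=dict(np.load(f"pics/{n}.npz"));im=c["pixels"]
    k=max(contours(orange(im)[:,250:400],1000),key=cv2.contourArea)[:,0]+[250,0]
    print(n,cv2.boundingRect(k),T)
    for z,lo,hi in((.165,245,300),(.165,245,280),(.165,235,275),(.1402,170,205),(.1402,170,195)):
        q=k[(k[:,1]>lo)&(k[:,1]<hi)]; p=np.array([onplane(c,*a,z,True)[:2] for a in q])
        s=least_squares(lambda s:np.hypot(*(p-s).T)-.0335,T); d=s.x-T
        print(z,lo,hi,"tool xy off mm",np.round(1e3*np.array([d[0]*np.cos(w)+d[1]*np.sin(w),d[0]*np.sin(w)-d[1]*np.cos(w)]),2),"rms",1e3*np.sqrt(2*s.cost/len(p)))
```

```text
w2 (265, 177, 117, 106) (0.6071, 0.1723)
0.165 245 300 tool xy off mm [4.56 0.  ] rms 1.5320820750062905
0.165 245 280 tool xy off mm [2.85 0.06] rms 0.599103351008279
0.165 235 275 tool xy off mm [3.49 0.06] rms 0.523984593600706
0.1402 170 205 tool xy off mm [-1.14  0.1 ] rms 0.2948589367735366
0.1402 170 195 tool xy off mm [-1.16  0.07] rms 0.30503247835726444
w3 (265, 176, 117, 107) (0.4599, 0.1441)
0.165 245 300 tool xy off mm [ 4.31 -0.11] rms 1.487025718280564
0.165 245 280 tool xy off mm [ 2.49 -0.16] rms 0.44340706554012443
0.165 235 275 tool xy off mm [ 2.9  -0.23] rms 0.46925828535959896
0.1402 170 205 tool xy off mm [-1.2  -0.35] rms 0.36828079680624226
0.1402 170 195 tool xy off mm [-1.21 -0.36] rms 0.40010261106666956
```

>>> shift_gripper --moves '[[[0.037, -0.038, 0, 0, 0, 0], [0.037, -0.0379, 0, 0, 0, 0], [0, 0, 0, 0, 0, -0.15], [0, 0, 0, 0, 0, -0.15], [0, 0, 0, 0, 0, -0.15], [0, 0, 0, 0, 0, -0.15], [0, 0, 0, 0, 0, -0.15], [0, 0, 0, 0, 0, -0.15], [0, 0, 0, 0, 0, -0.15], [0, 0, 0, 0, 0, -0.15]]]' --lines "1,3"

```text
time_s: 9.85
ee_pos: [0.5148, 0.2276, 0.1706]
eef_rot: [-3.141, 0.0, 1.399]
```

>>> shift_gripper --moves '[[[0, 0, 0.02, 0, 0, -0.15], [0, 0, 0.02, 0, 0, -0.15], [0, 0, 0, 0, 0, -0.15], [0, 0, 0, 0, 0, -0.15], [0, 0, 0, 0, 0, -0.15], [0, 0, 0, 0, 0, -0.15], [0, 0, 0, 0, 0, -0.15], [0, 0, 0, 0, 0, -0.15], [0, 0, 0, 0, 0, -0.15], [0, 0, 0, 0, 0, -0.15]]]' --lines "1,3"

```text
time_s: 10.85
ee_pos: [0.5148, 0.2276, 0.1306]
eef_rot: [-3.142, -0.0, 2.899]
```

>>> shift_gripper --moves '[[[0, 0, 0, 0, 0, -0.15], [0, 0, 0, 0, 0, 0], [0, 0, 0, 0, 0, 0]]]'

```text
time_s: 11.15
ee_pos: [0.5148, 0.2277, 0.1306]
eef_rot: [3.142, -0.0, 3.037]
force: [0.3, -0.3, -0.3]
grip_width: 0.0668
grip_force: 20.0
```

```bash
python3 -c "
from h import *
to(.5182,.2326,.125); st()"
```

```text
tool d [-0.0028  0.0053  0.0056] rz 0
{'time_s': 11.15, 'qpos': [0.3513, 0.4247, 1.5883, 0.0, 1.1287, -1.1153], 'ee_pos': [0.5148, 0.2277, 0.1306], 'eef_rot': [3.1416, -0.0001, 3.0374], 'force': [0.2976, -0.3136, -0.3231], 'moment': [0.0411, -0.099, 0.02], 'grip_force': 19.9996, 'grip_width': 0.0668}
```

>>> shift_gripper --moves '[[[-0.0028, 0.0053, 0.006, 0, 0, 0], [0, 0, 0.006, 0, 0, 0], [0, 0, 0.003, 0, 0, 0], [0, 0, 0, 0, 0, 0]]]'

```text
time_s: 11.55
ee_pos: [0.5178, 0.2326, 0.1148]
eef_rot: [-3.141, -0.001, 3.04]
force: [0.0, -0.2, -0.6]
grip_width: 0.0669
grip_force: 20.0
```

>>> shift_gripper --moves '[[[0, 0, 0.003, 0, 0, 0], [0, 0, 0, 0, 0, 0]]]'

```text
time_s: 11.75
ee_pos: [0.5184, 0.2327, 0.1134]
eef_rot: [3.141, 0.001, 3.041]
force: [-2.4, -0.8, 7.2]
grip_width: 0.067
grip_force: 20.0
```

>>> shift_gripper --moves '[[[0, 0, 0.0005, 0, 0, 0.1], [0, 0, 0.0006, 0, 0, 0.1], [0, 0, 0.0006, 0, 0, 0.1]]]'

```text
time_s: 12.05
ee_pos: [0.5189, 0.2327, 0.1119]
eef_rot: [3.14, 0.002, 2.737]
force: [1.3, -0.3, 5.7]
grip_width: 0.0671
grip_force: 20.0
```

```bash
python3 -c "
from h import *
st()"
```

```text
{'time_s': 12.05, 'qpos': [0.3573, 0.4584, 1.5876, -0.0003, 1.0932, -0.8082], 'ee_pos': [0.5189, 0.2327, 0.1119], 'eef_rot': [3.1402, 0.0019, 2.7365], 'force': [1.2548, -0.3287, 5.6587], 'moment': [-0.096, -0.3772, 0.053], 'grip_force': 19.9991, 'grip_width': 0.0671}
```

>>> shift_gripper --moves '[[[0, 0, 0.001, 0, 0, 0.15], [0, 0, 0.001, 0, 0, 0.15], [0, 0, 0.001, 0, 0, 0.15], [0, 0, 0.001, 0, 0, 0.15]]]'

```text
time_s: 12.45
ee_pos: [0.5188, 0.2327, 0.1078]
eef_rot: [3.14, 0.001, 2.134]
force: [0.7, -0.8, 5.1]
grip_width: 0.0672
grip_force: 20.0
```

```bash
python3 -c "
from h import *
st()"
```

```text
{'time_s': 12.45, 'qpos': [0.3573, 0.4636, 1.5906, -0.0002, 1.0853, -0.2061], 'ee_pos': [0.5188, 0.2327, 0.1078], 'eef_rot': [3.1395, 0.0006, 2.1344], 'force': [0.712, -0.7647, 5.1281], 'moment': [-0.1546, -0.2356, -0.0311], 'grip_force': 19.9934, 'grip_width': 0.0672}
```

>>> shift_gripper --moves '[[[0, 0, 0.001, 0, 0, 0.15], [0, 0, 0.001, 0, 0, 0.15], [0, 0, 0.001, 0, 0, 0.15], [0, 0, 0.001, 0, 0, 0.15]]]'

```text
time_s: 12.85
ee_pos: [0.5186, 0.2326, 0.104]
eef_rot: [3.14, -0.0, 1.536]
force: [-1.6, -1.8, 10.2]
grip_width: 0.0673
grip_force: 20.0
```

```bash
python3 -c "
from h import *
st()"
```

```text
{'time_s': 12.85, 'qpos': [0.3575, 0.4684, 1.5935, -0.0006, 1.0782, 0.3929], 'ee_pos': [0.5186, 0.2326, 0.104], 'eef_rot': [3.14, -0.0001, 1.5357], 'force': [-1.57, -1.804, 10.1771], 'moment': [-0.436, 0.3605, 1.1652], 'grip_force': 20.0353, 'grip_width': 0.0673}
```

>>> shift_gripper --moves '[[[0, 0, -0.0016, 0, 0, -0.15], [0, 0, -0.001, 0, 0, -0.15], [0, 0, -0.0007, 0, 0, -0.1], [0, 0, 0, 0, 0, 0]]]'

```text
time_s: 13.25
ee_pos: [0.5184, 0.2327, 0.1067]
eef_rot: [3.141, 0.0, 1.942]
force: [0.4, 0.2, 2.2]
grip_width: 0.0669
grip_force: 20.0
```

>>> shift_gripper --moves '[[[0, 0, 0.0007, 0, 0, 0.1], [0, 0, 0.001, 0, 0, 0.15], [0, 0, 0.001, 0, 0, 0.15]]]'

```text
time_s: 13.55
ee_pos: [0.5184, 0.2327, 0.1039]
eef_rot: [3.141, -0.0, 1.531]
force: [-2.4, -1.3, 7.6]
grip_width: 0.0671
grip_force: 20.0
```

```bash
python3 -c "
from h import *
st()"
```

```text
{'time_s': 13.55, 'qpos': [0.3575, 0.4684, 1.5935, -0.0001, 1.0787, 0.3972], 'ee_pos': [0.5184, 0.2327, 0.1039], 'eef_rot': [3.1407, -0.0003, 1.5312], 'force': [-2.4333, -1.2841, 7.6264], 'moment': [-0.2178, 0.4093, 1.0959], 'grip_force': 20.0235, 'grip_width': 0.0671}
```

>>> shift_gripper --moves '[[[0, 0, -0.0016, 0, 0, -0.15], [0, 0, -0.001, 0, 0, -0.15], [0, 0, -0.0007, 0, 0, -0.1], [0, 0, -0.01, 0, 0, 0], [0, 0, -0.02, 0, 0, 0], [0, 0, 0, 0, 0, 0]]]'

```text
time_s: 14.15
ee_pos: [0.5192, 0.233, 0.1396]
eef_rot: [3.137, 0.0, 1.936]
force: [0.7, -0.4, 0.0]
grip_width: 0.0671
grip_force: 20.0
```

```bash
python3 -c "
from h import *
to(.5461,.0852,.135,2.93)"
```

```text
tool d [-0.1477 -0.0277  0.0046] rz -0.994
```

>>> shift_gripper --moves '[[[-0.037, -0.007, 0, 0, 0, 0], [-0.037, -0.007, 0, 0, 0, 0], [-0.037, -0.007, 0, 0, 0, 0], [-0.0367, -0.0067, 0, 0, 0, 0], [0, 0, 0.005, 0, 0, -0.15], [0, 0, 0, 0, 0, -0.15], [0, 0, 0, 0, 0, -0.15], [0, 0, 0, 0, 0, -0.15], [0, 0, 0, 0, 0, -0.15], [0, 0, 0, 0, 0, -0.15]]]'

```text
time_s: 15.15
ee_pos: [0.5456, 0.0849, 0.1314]
eef_rot: [-3.141, -0.0, 2.843]
force: [-0.3, 0.2, -0.2]
grip_width: 0.0673
grip_force: 20.0
```

>>> shift_gripper --moves '[[[0, 0, 0, 0, 0, -0.1], [0, 0, 0, 0, 0, 0], [0, 0, 0, 0, 0, 0]]]'

```text
time_s: 15.45
ee_pos: [0.5456, 0.0849, 0.1316]
eef_rot: [-3.142, -0.0, 2.936]
force: [-0.8, -0.7, 0.1]
grip_width: 0.0668
grip_force: 20.0
```

```bash
python3 -c "
from h import *
to(.5461,.0852,.115)"
```

```text
tool d [-0.0004  0.0004  0.0166] rz 0
```

>>> shift_gripper --moves '[[[-0.0004, 0.0004, 0.01, 0, 0, 0], [0, 0, 0.006, 0, 0, 0], [0, 0, 0.002, 0, 0, 0], [0, 0, 0, 0, 0, 0]]]'

```text
time_s: 15.85
ee_pos: [0.546, 0.0852, 0.1133]
eef_rot: [-3.141, -0.001, 2.94]
force: [0.3, 0.3, -0.0]
grip_width: 0.0674
grip_force: 20.0
```

>>> shift_gripper --moves '[[[0, 0, 0.002, 0, 0, 0], [0, 0, 0, 0, 0, 0]]]'

```text
time_s: 16.05
ee_pos: [0.5465, 0.0852, 0.1123]
eef_rot: [3.141, 0.001, 2.941]
force: [-1.0, 0.9, 3.8]
grip_width: 0.067
grip_force: 20.0
```

>>> shift_gripper --moves '[[[0, 0, 0.0008, 0, 0, 0.1], [0, 0, 0.001, 0, 0, 0.15], [0, 0, 0.001, 0, 0, 0.15], [0, 0, 0.001, 0, 0, 0.15]]]'

```text
time_s: 16.45
ee_pos: [0.5467, 0.0852, 0.1087]
eef_rot: [3.14, 0.001, 2.384]
force: [0.7, -0.2, 3.2]
grip_width: 0.0674
grip_force: 20.0
```

```bash
python3 -c "
from h import *
st()"
```

```text
{'time_s': 16.45, 'qpos': [0.0885, 0.4323, 1.6349, -0.0001, 1.0727, -0.7251], 'ee_pos': [0.5467, 0.0852, 0.1087], 'eef_rot': [3.1404, 0.0012, 2.3844], 'force': [0.7443, -0.1662, 3.2377], 'moment': [-0.0884, -0.0943, -0.0338], 'grip_force': 19.9941, 'grip_width': 0.0674}
```

>>> shift_gripper --moves '[[[0, 0, 0.001, 0, 0, 0.15], [0, 0, 0.001, 0, 0, 0.15], [0, 0, 0.001, 0, 0, 0.15], [0, 0, 0.001, 0, 0, 0.15], [0, 0, 0.001, 0, 0, 0.15]]]'

```text
time_s: 16.95
ee_pos: [0.5467, 0.0852, 0.1037]
eef_rot: [3.14, 0.0, 1.634]
force: [-0.2, -0.2, 3.4]
grip_width: 0.0672
grip_force: 20.0
```

```bash
python3 -c "
from h import *
st()"
```

```text
{'time_s': 16.95, 'qpos': [0.0885, 0.4389, 1.6385, -0.0001, 1.0626, 0.0249], 'ee_pos': [0.5467, 0.0852, 0.1037], 'eef_rot': [3.14, 0.0001, 1.6344], 'force': [-0.2361, -0.2427, 3.4149], 'moment': [-0.134, -0.1177, 0.0632], 'grip_force': 19.9938, 'grip_width': 0.0672}
```

>>> shift_gripper --moves '[[[0, 0, 0.001, 0, 0, 0.15], [0, 0, 0.001, 0, 0, 0.15], [0, 0, 0.001, 0, 0, 0.15]]]'

```text
time_s: 17.25
ee_pos: [0.5465, 0.0852, 0.1004]
eef_rot: [3.141, -0.0, 1.184]
force: [1.0, 0.8, 0.1]
grip_width: 0.0671
grip_force: 20.0
```

```bash
python3 -c "
from h import *
st()"
```

```text
{'time_s': 17.25, 'qpos': [0.0885, 0.4432, 1.641, 0.0, 1.0565, 0.475], 'ee_pos': [0.5465, 0.0852, 0.1004], 'eef_rot': [3.1408, -0.0004, 1.1843], 'force': [0.9837, 0.7585, 0.0783], 'moment': [-0.0172, -0.0749, -0.0447], 'grip_force': 19.9924, 'grip_width': 0.0671}
```

>>> shift_gripper --moves '[[[0, 0, 0.0005, 0, 0, 0.08], [0, 0, 0.0005, 0, 0, 0.08]]]'

```text
time_s: 17.45
ee_pos: [0.5463, 0.0853, 0.0992]
eef_rot: [3.141, -0.0, 1.027]
force: [0.6, 0.7, 3.9]
grip_width: 0.0676
grip_force: 20.0
```

```bash
python3 -c "
from h import *
st()"
```

```text
{'time_s': 17.45, 'qpos': [0.0886, 0.4448, 1.6418, 0.0001, 1.0545, 0.6322], 'ee_pos': [0.5463, 0.0853, 0.0992], 'eef_rot': [3.1413, -0.0003, 1.0271], 'force': [0.585, 0.7239, 3.8759], 'moment': [0.0146, -0.0489, 0.046], 'grip_force': 19.9985, 'grip_width': 0.0676}
```

>>> shift_gripper --moves '[[[0, 0, 0.0005, 0, 0, 0.08], [0, 0, 0.0005, 0, 0, 0.08]]]'

```text
time_s: 17.65
ee_pos: [0.5468, 0.0853, 0.0991]
eef_rot: [3.14, -0.001, 0.868]
force: [-3.2, -0.0, 10.6]
grip_width: 0.0672
grip_force: 20.0
```

```bash
python3 -c "
from h import *
st()"
```

```text
{'time_s': 17.65, 'qpos': [0.0886, 0.4452, 1.6416, -0.0001, 1.0529, 0.7918], 'ee_pos': [0.5468, 0.0853, 0.0991], 'eef_rot': [3.1401, -0.0013, 0.8676], 'force': [-3.24, -0.0433, 10.5537], 'moment': [-0.0928, 0.4809, 0.4688], 'grip_force': 20.0011, 'grip_width': 0.0672}
```

>>> shift_gripper --moves '[[[0, 0, 0, 0, 0, 0.1], [0, 0, 0, 0, 0, 0.05]]]'

```text
time_s: 17.85
ee_pos: [0.5468, 0.0852, 0.0989]
eef_rot: [3.14, -0.001, 0.718]
force: [-0.1, -1.1, 5.0]
grip_width: 0.0673
grip_force: 20.0
```

```bash
python3 -c "
from h import *
st()"
```

```text
{'time_s': 17.85, 'qpos': [0.0887, 0.4454, 1.6417, -0.0006, 1.0525, 0.9416], 'ee_pos': [0.5468, 0.0852, 0.0989], 'eef_rot': [3.14, -0.0013, 0.7182], 'force': [-0.1244, -1.0823, 5.0483], 'moment': [-0.2453, -0.0884, 1.0062], 'grip_force': 20.0097, 'grip_width': 0.0673}
```

Lid A is home on the right pot: the torque stop came where the depth stopped changing. I'll release it and fetch lid B for the left pot.

>>> shift_gripper --moves '[[[0, 0, 0, 0, 0, 0], [0, 0, 0, 0, 0, 0], [0, 0, 0, 0, 0, 0]]]' --finger_gap 0.092

```text
time_s: 18.15
ee_pos: [0.5461, 0.0852, 0.0979]
eef_rot: [-3.141, 0.0, 0.722]
force: [-0.2, 0.3, -0.2]
grip_width: 0.0879
grip_force: 0.0
```

>>> shift_gripper --moves '[[[0, 0, -0.04, 0, 0, 0], [0, 0, -0.04, 0, 0, 0], [-0.0273, 0.0368, 0, 0, 0, 0], [-0.0273, 0.0368, 0, 0, 0, 0], [-0.0273, 0.0368, 0, 0, 0, 0], [-0.0273, 0.0368, 0, 0, 0, 0], [-0.0273, 0.0368, 0, 0, 0, 0], [-0.0273, 0.0368, 0, 0, 0, 0], [-0.0273, 0.0368, 0, 0, 0, 0], [-0.0273, 0.0368, 0, 0, 0, 0]]]'

```text
time_s: 19.15
ee_pos: [0.5762, -0.282, 0.1779]
eef_rot: [-3.141, -0.0, 0.722]
force: [0.4, 0.9, 0.5]
grip_width: 0.0922
grip_force: 0.0
```

>>> shift_gripper --moves '[[[0, 0, 0, 0, 0, 0]]]' --quiet true

```text
ok
```

Run:
```python
from h import *
st(); c=ctrl.camera("top"); cv2.imwrite("pics/t4.png",c["pixels"])
for k in contours(orange(c["pixels"]),60):
    for z in(.025,.0945):
        p=np.array([onplane(c,*q[0],z)[:2] for q in k],np.float32); print(z,cv2.minEnclosingCircle(p))
c=ctrl.camera("wrist")
for k in contours(orange(c["pixels"]),800):
    p=np.array([onplane(c,*q[0],0.025,True)[:2] for q in k],np.float32); print("w",cv2.minEnclosingCircle(p),cv2.boundingRect(k))
to(.576,-.28,.031)
```

```text
{'time_s': 19.25, 'qpos': [-0.5163, 0.5467, 1.2916, -0.0005, 1.3037, 0.3377], 'ee_pos': [0.5756, -0.2848, 0.1772], 'eef_rot': [-3.1414, 0.0006, 0.7169], 'force': [-0.0679, 1.0139, -1.3025], 'moment': [-0.0478, 0.0267, 0.0226], 'grip_force': 0.0, 'grip_width': 0.0921}
0.025 ((0.5496795773506165, 0.09011766314506531), 0.034921448677778244)
0.0945 ((0.5472978353500366, 0.0846887081861496), 0.03285776451230049)
0.025 ((0.5804592370986938, -0.27695173025131226), 0.03042522817850113)
0.0945 ((0.5762534141540527, -0.26062655448913574), 0.028628025203943253)
w ((0.5768052935600281, -0.2803722620010376), 0.03384849801659584) (291, 151, 64, 64)
w ((0.8576195240020752, -0.32744550704956055), 0.08013878762722015) (456, 0, 108, 96)
w ((0.5228379964828491, 0.17219658195972443), 0.04749293997883797) (33, 0, 40, 35)
tool d [ 0.0003 -0.0005  0.1464] rz 0
```

>>> shift_gripper --moves '[[[0, 0, 0.045, 0, 0, 0], [0, 0, 0.045, 0, 0, 0], [0, 0, 0.035, 0, 0, 0], [0, 0, 0.0212, 0, 0, 0], [0, 0, 0, 0, 0, 0]]]'

```text
time_s: 19.85
ee_pos: [0.5752, -0.2778, 0.0289]
eef_rot: [-3.136, 0.002, 0.723]
force: [0.1, -0.5, 0.2]
grip_width: 0.092
grip_force: 0.0
```

>>> shift_gripper --moves '[[[0, 0, 0, 0, 0, 0], [0, 0, 0, 0, 0, 0], [0, 0, 0, 0, 0, 0], [0, 0, 0, 0, 0, 0], [0, 0, 0, 0, 0, 0]]]' --finger_gap 0.05 --squeeze 5

```text
time_s: 20.35
ee_pos: [0.577, -0.2802, 0.0332]
eef_rot: [3.14, -0.001, 0.721]
force: [-1.5, 1.3, 6.4]
grip_width: 0.0673
grip_force: 5.0
```

>>> shift_gripper --moves '[[[0, 0, 0, 0, 0, 0], [0, 0, 0, 0, 0, -0.07], [0, 0, 0, 0, 0, -0.15], [0, 0, 0, 0, 0, -0.15], [0, 0, 0, 0, 0, -0.15], [0, 0, 0, 0, 0, -0.15], [0, 0, 0, 0, 0, -0.15], [0, 0, 0, 0, 0, -0.15], [0, 0, 0, 0, 0, -0.15], [0, 0, 0, 0, 0, -0.15]]]' --finger_gap 0.085 --lines "1,2"

```text
time_s: 21.35
ee_pos: [0.5764, -0.2801, 0.0319]
```

>>> shift_gripper --moves '[[[0, 0, 0, 0, 0, -0.15], [0, 0, 0, 0, 0, -0.15], [0, 0, 0, 0, 0, 0], [0, 0, 0, 0, 0, 0]]]' --lines "1,2"

```text
time_s: 21.75
ee_pos: [0.5764, -0.2801, 0.0319]
```

>>> shift_gripper --moves '[[[0, 0, 0, 0, 0, 0], [0, 0, 0, 0, 0, 0], [0, 0, 0, 0, 0, 0], [0, 0, 0, 0, 0, 0], [0, 0, 0, 0, 0, 0]]]' --finger_gap 0.05 --squeeze 20

```text
time_s: 22.25
ee_pos: [0.5764, -0.2801, 0.0319]
eef_rot: [-3.142, -0.0, 2.29]
force: [1.2, -0.3, -0.3]
grip_width: 0.0671
grip_force: 20.0
```

```bash
python3 -c "
from h import *
to(.5182,.2326,.171,3.19)"
```

```text
tool d [ 0.424   0.2941 -0.1391] rz -0.9
```

>>> shift_gripper --moves '[[[0, 0, -0.045, 0, 0, 0], [0, 0, -0.047, 0, 0, 0], [0, 0, -0.047, 0, 0, 0], [0, 0, 0, 0, 0, 0]]]' --lines "1,2"

```text
time_s: 22.65
ee_pos: [0.5784, -0.2811, 0.1781]
```

>>> shift_gripper --moves '[[[0.0385, 0.0267, 0, 0, 0, 0], [0.0385, 0.0267, 0, 0, 0, 0], [0.0385, 0.0267, 0, 0, 0, 0], [0.0385, 0.0267, 0, 0, 0, 0], [0.0385, 0.0267, 0, 0, 0, 0], [0.0385, 0.0267, 0, 0, 0, 0], [0.0385, 0.0267, 0, 0, 0, 0], [0.0385, 0.0267, 0, 0, 0, 0], [0.0385, 0.0267, 0, 0, 0, 0], [0.0385, 0.0267, 0, 0, 0, 0]]]' --lines "1,2"

```text
time_s: 23.65
ee_pos: [0.5226, 0.1872, 0.1703]
```

>>> shift_gripper --moves '[[[0.0385, 0.0267, 0, 0, 0, 0], [0, 0, 0.015, 0, 0, -0.15], [0, 0, 0.015, 0, 0, -0.15], [0, 0, 0.007, 0, 0, -0.15], [0, 0, 0, 0, 0, -0.15], [0, 0, 0, 0, 0, -0.15], [0, 0, 0, 0, 0, -0.15], [0, 0, 0, 0, 0, 0], [0, 0, 0, 0, 0, 0]]]'

```text
time_s: 24.55
ee_pos: [0.5179, 0.2319, 0.1334]
eef_rot: [-3.141, -0.0, -3.097]
force: [0.4, 0.3, 0.4]
grip_width: 0.067
grip_force: 20.0
```

```bash
python3 -c "
from h import *
to(.5182,.2326,.117)"
```

```text
tool d [-0.0004  0.0007  0.0164] rz 0
```

>>> shift_gripper --moves '[[[-0.0005, 0.0007, 0.01, 0, 0, 0], [0, 0, 0.006, 0, 0, 0], [0, 0, 0.002, 0, 0, 0], [0, 0, 0, 0, 0, 0]]]'

```text
time_s: 24.95
ee_pos: [0.5182, 0.2326, 0.1152]
eef_rot: [-3.141, -0.001, -3.093]
force: [0.1, 0.7, 0.2]
grip_width: 0.0671
grip_force: 20.0
```

>>> shift_gripper --moves '[[[0, 0, 0.003, 0, 0, 0], [0, 0, 0, 0, 0, 0]]]'

```text
time_s: 25.15
ee_pos: [0.5184, 0.2327, 0.1127]
eef_rot: [-3.142, -0.0, -3.093]
force: [-0.2, -1.0, -0.2]
grip_width: 0.0676
grip_force: 20.0
```

>>> shift_gripper --moves '[[[0, 0, 0.003, 0, 0, 0], [0, 0, 0, 0, 0, 0]]]'

```text
time_s: 25.35
ee_pos: [0.519, 0.2329, 0.1115]
eef_rot: [3.141, 0.002, -3.092]
force: [-3.6, -1.9, 13.2]
grip_width: 0.0672
grip_force: 20.0
```

>>> shift_gripper --moves '[[[0, 0, 0.0002, 0, 0, 0.1], [0, 0, 0.0006, 0, 0, 0.15], [0, 0, 0.001, 0, 0, 0.15], [0, 0, 0.001, 0, 0, 0.15]]]'

```text
time_s: 25.75
ee_pos: [0.519, 0.2328, 0.108]
eef_rot: [3.14, 0.001, 2.635]
force: [-0.7, 0.0, 7.3]
grip_width: 0.0672
grip_force: 20.0
```

```bash
python3 -c "
from h import *
st()"
```

```text
{'time_s': 25.75, 'qpos': [0.3573, 0.4639, 1.5896, -0.0002, 1.0861, -0.7063], 'ee_pos': [0.519, 0.2328, 0.108], 'eef_rot': [3.1402, 0.0014, 2.6346], 'force': [-0.7471, 0.0255, 7.3063], 'moment': [-0.0696, -0.1406, 0.0437], 'grip_force': 20.0068, 'grip_width': 0.0672}
```

>>> shift_gripper --moves '[[[0, 0, 0.001, 0, 0, 0.15], [0, 0, 0.001, 0, 0, 0.15], [0, 0, 0.001, 0, 0, 0.15]]]'

```text
time_s: 26.05
ee_pos: [0.519, 0.2329, 0.1049]
eef_rot: [3.14, 0.001, 2.185]
force: [-0.6, 0.2, 6.8]
grip_width: 0.0672
grip_force: 20.0
```

```bash
python3 -c "
from h import *
st()"
```

```text
{'time_s': 26.05, 'qpos': [0.3574, 0.4679, 1.5917, -0.0001, 1.08, -0.2564], 'ee_pos': [0.519, 0.2329, 0.1049], 'eef_rot': [3.1397, 0.0006, 2.1846], 'force': [-0.5865, 0.1926, 6.7865], 'moment': [-0.0951, -0.0763, 0.0784], 'grip_force': 20.0015, 'grip_width': 0.0672}
```

>>> shift_gripper --moves '[[[0, 0, 0.001, 0, 0, 0.15], [0, 0, 0.001, 0, 0, 0.15], [0, 0, 0.001, 0, 0, 0.15]]]'

```text
time_s: 26.35
ee_pos: [0.5188, 0.2328, 0.1015]
eef_rot: [3.14, -0.0, 1.735]
force: [-0.2, 1.2, -0.3]
grip_width: 0.0668
grip_force: 20.0
```

```bash
python3 -c "
from h import *
st()"
```

```text
{'time_s': 26.35, 'qpos': [0.3574, 0.4723, 1.5943, -0.0001, 1.0739, 0.1937], 'ee_pos': [0.5188, 0.2328, 0.1015], 'eef_rot': [3.1405, -0.0002, 1.7345], 'force': [-0.205, 1.1865, -0.3175], 'moment': [0.0175, -0.1229, -0.0202], 'grip_force': 19.9898, 'grip_width': 0.0668}
```

>>> shift_gripper --moves '[[[0, 0, 0.0008, 0, 0, 0.12], [0, 0, 0.0008, 0, 0, 0.12]]]'

```text
time_s: 26.55
ee_pos: [0.519, 0.2331, 0.1006]
eef_rot: [3.14, -0.001, 1.496]
force: [-4.7, -1.6, 12.4]
grip_width: 0.0672
grip_force: 20.0
```

```bash
python3 -c "
from h import *
st()"
```

```text
{'time_s': 26.55, 'qpos': [0.3577, 0.4736, 1.5947, 0.0001, 1.0712, 0.4322], 'ee_pos': [0.519, 0.2331, 0.1006], 'eef_rot': [3.1398, -0.0009, 1.4963], 'force': [-4.6902, -1.621, 12.4196], 'moment': [-0.5923, 0.4806, 0.7356], 'grip_force': 20.0034, 'grip_width': 0.0672}
```

>>> shift_gripper --moves '[[[0, 0, 0, 0, 0, 0.12], [0, 0, 0, 0, 0, 0.06], [0, 0, 0, 0, 0, 0]]]'

```text
time_s: 26.85
ee_pos: [0.5189, 0.2329, 0.1002]
eef_rot: [3.14, -0.001, 1.32]
force: [-1.2, 0.1, 5.6]
grip_width: 0.0673
grip_force: 20.0
```

```bash
python3 -c "
from h import *
st()"
```

```text
{'time_s': 26.85, 'qpos': [0.3576, 0.474, 1.595, -0.0, 1.0708, 0.6081], 'ee_pos': [0.5189, 0.2329, 0.1002], 'eef_rot': [3.1402, -0.001, 1.3203], 'force': [-1.1902, 0.142, 5.5772], 'moment': [0.0853, -0.0158, 0.1375], 'grip_force': 20.0014, 'grip_width': 0.0673}
```

>>> shift_gripper --moves '[[[0, 0, 0.0002, 0, 0, 0.1], [0, 0, 0.0002, 0, 0, 0.1]]]'

```text
time_s: 27.05
ee_pos: [0.5189, 0.2328, 0.0997]
eef_rot: [3.14, -0.001, 1.12]
force: [0.4, -0.2, 5.9]
grip_width: 0.067
grip_force: 20.0
```

```bash
python3 -c "
from h import *
st()"
```

```text
{'time_s': 27.05, 'qpos': [0.3576, 0.4746, 1.5953, -0.0005, 1.0701, 0.8086], 'ee_pos': [0.5189, 0.2328, 0.0997], 'eef_rot': [3.1403, -0.0008, 1.12], 'force': [0.3872, -0.1567, 5.8728], 'moment': [-0.0137, 0.0437, 1.2385], 'grip_force': 20.0294, 'grip_width': 0.067}
```

>>> shift_gripper --moves '[[[0, 0, 0, 0, 0, 0], [0, 0, 0, 0, 0, 0], [0, 0, 0, 0, 0, 0]]]' --finger_gap 0.092

```text
time_s: 27.35
ee_pos: [0.5184, 0.2326, 0.0989]
eef_rot: [-3.141, 0.0, 1.123]
force: [-0.2, 0.2, 0.5]
grip_width: 0.0876
grip_force: 0.0
```

```bash
python3 -c "
from h import *
to(.62,.175,.19)"
```

```text
tool d [-0.0079  0.1166 -0.0911] rz 0
```

>>> shift_gripper --moves '[[[0, 0, -0.045, 0, 0, 0], [0, 0, -0.045, 0, 0, 0], [-0.0392, -0.01, 0, 0, 0, 0.15], [-0.0392, -0.01, 0, 0, 0, 0.15], [-0.0392, -0.01, 0, 0, 0, 0.15], [0, 0, 0, 0, 0, 0.15], [0, 0, 0, 0, 0, 0.15], [0, 0, 0, 0, 0, 0.15], [0, 0, 0, 0, 0, 0]]]'

```text
time_s: 28.25
ee_pos: [0.4279, 0.1531, 0.1891]
eef_rot: [-3.142, -0.0, 0.22]
force: [0.8, 0.7, 0.1]
grip_width: 0.0921
grip_force: 0.0
```

Run:
```python
from h import *
st(); c=ctrl.camera("wrist"); s=ctrl.camera("scene"); t=ctrl.camera("top")
for n,q,f in(("w",c,True),("s",s,False),("t",t,False)):
  for k in contours(orange(q["pixels"]),80):
    p=np.array([onplane(q,*a[0],.0945,f)[:2] for a in k],np.float32); e=cv2.minEnclosingCircle(p)
    if .02<e[1]<.05: print(n,np.round(e[0],4),round(e[1],4))
a=cv2.resize(c["pixels"][0:200,120:520],(800,400));b=cv2.resize(s["pixels"][170:270,230:430],(400,200),interpolation=2)
d=cv2.resize(t["pixels"][160:260,200:400],(400,200),interpolation=2)
cv2.imwrite("pics/end.png",np.vstack([a,np.hstack([b,d])]))
```

```text
{'time_s': 28.25, 'qpos': [0.263, 0.1248, 1.827, 0.0001, 1.1897, 1.6142], 'ee_pos': [0.4279, 0.1531, 0.1891], 'eef_rot': [-3.1415, -0.0001, 0.2196], 'force': [0.8076, 0.6857, 0.0773], 'moment': [0.0342, -0.02, -0.0153], 'grip_force': 0.0, 'grip_width': 0.0921}
w [0.5441 0.087 ] 0.0358
w [0.5184 0.2313] 0.0343
s [0.5228 0.2318] 0.0361
s [0.5498 0.0849] 0.0361
s [-0.3611  0.5294] 0.0267
s [-0.3611  0.4766] 0.0266
s [-0.3622  0.4109] 0.026
s [-0.3621  0.3581] 0.0271
s [-0.7772  0.3842] 0.04
s [-0.7775  0.296 ] 0.0413
t [0.5197 0.2319] 0.0335
t [0.5476 0.0847] 0.033
```

View pics/end.png

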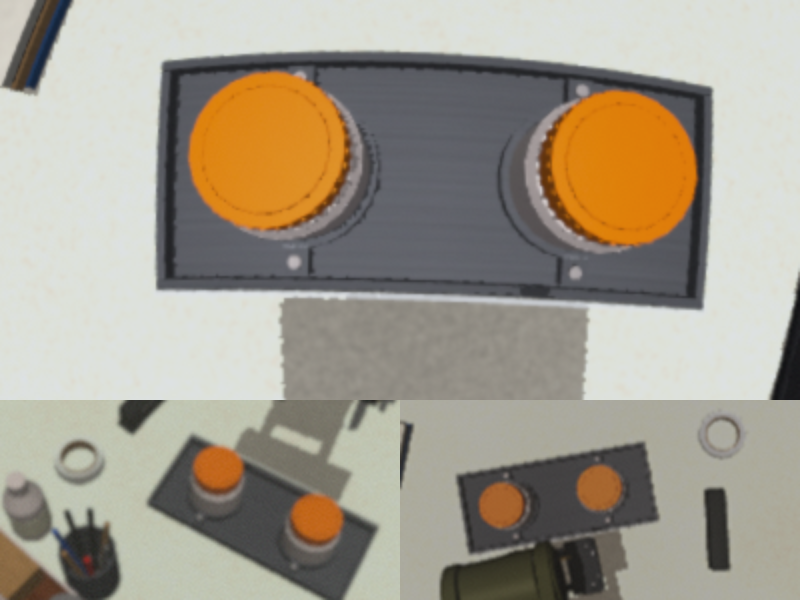

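Both lids sit level on their pots at the same height, at wrist-crop positions (268,150) and (622,168). The gripper is open and clear, and the other stock in view is where it was.

```bash
python3 -c "
from station import ctrl
print(ctrl.hand_in())"
```

```text
the job is handed in; nothing more can be done
None
```

I screwed the nearer lid home on the right pot and the farther lid home on the left pot, both level and let go, and handed in at about 28 s; the nearer lid had jammed twice on the left pot first, and the judge's result was not shown.

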